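# Zero the bias supply and hold the test fixture's cover open at the marked angle

## Robot

A 6-joint arm with a two-finger parallel gripper is mounted at the origin on the work surface. World frame = base frame: x ahead of the robot, y to its left, z up, the work surface at z = 0. Lengths are in mm, angles in rad, forces in N, time in s.
With the tool pointing down it reaches from about 275 to 1000 mm from the base axis. Payload 8.4 kg.
Tool frame: the origin (TCP) lies midway between the tips of the shut fingers; the grasp point (between the pads) lies 19 mm behind it; y points along the fingers, z is the direction in which the jaws open and shut, and the axes are right-handed (so a half turn about y gives the same grasp; the last joint's range is limited). The gripper opens to 85 mm and grips with 20 to 120 N. Pads are 22 mm wide; open, the fingers measure 114 mm over their backs; the gripper's body (76 mm by 85 mm) begins 54 mm behind the grasp point. The pads swing forward as they close: fully open they stand 13 mm farther back than shut.
Start: joints at [1.316, 0.353, 1.633, -0, 1.155, -0.002], TCP at [156.321, 605.138, 231.281] pointing down, gripper open.
Joint ranges: [-2.63, 2.63], [-0.92, 2.1], [0.06, 2.66], [-1.3, 4.44], [0, 2.69], [-3.02, 3.02]. Speed limits (rad/s): [2.22, 2.22, 2.79, 3.14, 3.14, 3.14].

## Interface

Orientations are given as [roll, pitch, yaw] about the fixed x, y, z axes, in that order (R = Rz(yaw) Ry(pitch) Rx(roll)).
In Python, from rig import r gives the robot as it stands. The module is installed in compiled form; this text tells all that it offers.
- The arm moves only by the tool apply_moves, never from a script. Its argument "plan" is text: rows parted by semicolons, each of 7 numbers parted by spaces: the shift along the tool's x, y, z in cm, then the turn, a rotation vector about the tool's x, y, z in degrees, then the closure, from 0 (fully open) to 1 (shut). A call has 1 to 20 rows; each row shifts and turns the pose as measured when the row begins, along the tool's axes as they then stand; what a row does not reach is not made up. A row lasts 1/10 s, in which the tool goes at most 50 mm and 8.59 degrees, less where a joint would pass 70% of its speed; a pose out of reach is approached as far as the arm can. A call is refused whole if a number of a shift passes 5 or a number of a turn 8.59, either way. A call with a gripper value outside its range is refused whole. The fingers move at their own pace and stop on an object; "squeeze" is the grip in N (left out, the last holds). Time passes only in rows, so rows that do not move let the fingers close. It gives the time, the measured TCP pose, the force and the opening at its end, in the units of the state.
- r.sense(): the state, without advancing time (a new reading comes with each control period).
- r.grab_frame(name): name is "side" or "top" or "wrist"; returns the picture (400x640x3 uint8, blue, green, red); there is no depth.
- r.get_calibration(name): a dict with "vertical_fov" (degrees; the focal length in pixels is half the picture's height over the tangent of half this angle, whatever the lens; pixels are square), "cx", "cy" (the principal point, pixels), "D" ([k1, k2, p1, p2, k3] as OpenCV has them; the pictures are not rectified), "R" (3x3) and "t" (3): a world point X has camera coordinates R X + t; the wrist camera has in their place "hand_eye" (4x4, takes a point from camera to tool coordinates, whose origin is the TCP and whose axes are the tool frame's). Camera axes: x right, y down, z forward; pixel columns grow to the right and rows downward; lengths in mm; the calibration is good to about 2 mm. A picture is of the moment at which its call begins: read the wrist's pose just before it. get_calibration takes no time and is no camera call.
- r.sign_off(): hands the job in, once; it reports no verdict.
The state is a dict: "clock": time; "qpos": joint angles; "qvel": joint speeds; "joint_efforts": joint torques, N m; "eef_pos": TCP position; "tcp_rot": TCP orientation; "contact_force": force on the tool from outside, world axes, zero at the start; "wrist_torque": the same for the moment, N m; "opening": opening from 0.0 (shut) to 1.0 (fully open).
Only numpy, scipy, OpenCV 4.12 (cv2) and the standard library are available. Lean on these libraries where they do the work, as an engineer would, in place of code of your own. Each camera call takes 0.05 s, during which the arm holds its last target. There are 200 camera calls.

## Task

The board in the test fixture is to be inspected: first, with the cover still shut, turn the knob on top of the cream bias supply until its white pointer stands at the green zero mark. Then lift the fixture's clear cover by its black bar handle until the cover is in line with the red angle rod beside it, and finish holding it still there by the handle: it falls shut if let go, so do not release it. Leave the red rod, the knob's zero and the other things on the bench as they are.

Things in the scene. Friction and masses are not known exactly. Their poses are not given: they have to be found in the camera images.
- supply: bias supply, a heavy fixed cream box 190 (x) x 160 (y) x 79 mm high with a black dial plate on top; origin at the centre of its underside, z up, its -x end is the one with the knob (roughly towards the robot). Thick bright green zero mark on the dial plate, on the -x side of the knob, 42 mm from the knob's axis; thin white ticks every 30 degrees
- knob_grip (a point): point on the upright axis of the supply's grey knob at the height to grip: 111 mm above the bench, 30 mm from the supply's centre towards its -x end. The knob is a 52 mm disc (top face 88 mm above the bench) with an upright grip bar 46 mm long, 14 mm wide, its top 118 mm above the bench. The point turns with the knob: its -x points along the bar to the white pointer end
- bias_knob (a joint): angle of the knob in rad: 0 = pointer at the green zero mark; grows clockwise seen from above; turns freely past zero both ways (-2.2 to 2.2), starts clockwise of zero (0.5 to 1.3), stays where it is left (light friction, 0.04 N m)
- cover_hinge (a point): centre of the cover's hinge line (along its y), on the rear (+x) top edge of the test fixture, 70 mm above the bench; turns with the cover: closed, x is level and points away from the handle. The fixture is a fixed grey open box 200 (x) x 220 (y) x 70 mm holding a green circuit board, its handle side roughly towards the robot
- cover (a joint): opening angle of the clear cover in rad: 0 = closed and level, grows as its near edge swings up (to 1.7). The cover is a clear plate 200 x 220 x 8 mm with an aluminium frame, 0.27 to 0.53 kg with its handle; the hinge is nearly free, so it falls shut when let go
- handle (a point): round black bar handle on the cover, 12 mm thick, 110 mm between its two posts along its y (parallel to the hinge); origin at the middle of the bar: from the hinge point 165 mm along the cover towards its near edge (-x of the cover) and 45 mm up (z of the cover), 37 mm above the cover's top face. Its axes turn with the cover; the round bar can pivot between the fingers
- rod_tip (a point): ball tip (14 mm) of the red angle rod, a thin red rod 8 mm thick and 200 mm long, pivoted on the hinge line of the cover 131 mm to its +y side, so it stands 21 mm beside the cover's edge. Its x runs along the rod from the tip to the pivot; the cover is in line when its joint value equals the rod's. Stiff: it stays as set and must not be pushed
- angle_rod (a joint): angle of the red rod in rad above level, measured as the cover's angle is: the angle to bring the cover to (0.55 to 0.95)
- jar: blue plastic jar with a lid, 60 mm across, 55 mm high, loose; origin at the centre of its underside. To be left alone
- spool: solder spool, 52 mm across, 36 mm high, loose, standing on its flange; origin at the centre of its underside. To be left alone
- meter: orange hand multimeter lying flat, 130 x 65 x 38 mm, loose, behind the work; origin at the centre of its underside. To be left alone
Things that resemble listed ones, but are neither listed nor needed, are in the scene too. There is more than one size of the supply; the job needs the larger.

How it is judged (in metres and radians):
On the way, in this order (a step that is already met when the one before it is completed fails the run):
1. the knob's pointer stands at zero (within 0.10 rad) with the cover still shut (value of joint bias_knob between -0.1 and 0.1 rad and value of joint cover below 0.06 rad and velocity of joint bias_knob between -0.1 and 0.1 rad/s), for 0.3 s.
2. the cover is in line with the red rod (within 0.07 rad), still, and held by its handle (angle between the x axis of handle and the x axis of rod_tip, either way round below 0.07 rad and velocity of joint cover between -0.05 and 0.05 rad/s and contact force between the fingers and cover above 1 N), for 0.3 s.
At the end, for the whole second after the job is handed in: The cover is held by the fingers on its handle (more than 1 N), still (under 0.05 rad/s), within 0.07 rad of the red rod's angle, with the knob within 0.10 rad of zero, throughout the last second (all of step 2 and value of joint bias_knob between -0.1 and 0.1 rad); the arm keeps its last pose, push and grip.
It fails at once if the cover is opened (over 0.10 rad) while the knob is off zero (over 0.15 rad) (value of joint cover above 0.1 rad and not (value of joint bias_knob between -0.15 and 0.15 rad)).
It fails at once if the red angle rod is pushed out of its setting (tip moved over 8 mm) (distance of rod_tip from where it was at the start of the episode above 0.008 m).
It fails at once if a bystander (jar, spool or multimeter) is moved over 20 mm (distance of any of jar, spool, meter from where it was at the start of the episode above 0.02 m).
It also fails if it takes over 48 s, if anything falls off the work surface, if the arm or the gripper's body presses on something with over 40 N, if the wrist force passes 120 N, or if a joint passes its speed limit or range.

## Working session

There is one attempt and no reset: what is moved stays moved. The work goes in short steps, Python scripts to look and compute and a tool call to move; the robot and the scene stay as the last step left them, time stands still between calls to the robot, and variables do not carry over. Pictures are saved under pics/ and viewed, about 8 in all and at most 12, crops included, and the job is handed in when it is done.

Besides the shell and the picture viewer there is one more tool, called after ">>>" by a JSON object that holds its "method" and its "body", one argument or row to a line. apply_moves: Moves the arm, as the interface text tells. Its arguments: {"type":"object","properties":{"plan":{"type":"string"},"squeeze":{"type":"number"}},"required":["plan"]}

```bash
mkdir -p pics
python3 - <<'E'
from rig import r
import cv2
print(r.sense())
for n in ("side","top","wrist"):
    c=r.get_calibration(n); print(n,c)
for n in ("side","top"):
    cv2.imwrite(f"pics/{n}0.png",r.grab_frame(n))
E
```

```text
{'clock': 0.0, 'qpos': array([ 1.31559686e+00,  3.53617741e-01,  1.63415292e+00, -3.49469055e-06,
        1.15517732e+00, -2.39517744e-03]), 'qvel': array([ 2.67531237e-03, -4.86001798e-04,  3.64351066e-05, -1.77269921e-04,
       -8.39300889e-05, -9.37655406e-04]), 'joint_efforts': array([ 2.14698433e-03, -6.05237174e+01, -3.42072415e+01,  1.76456401e-04,
        9.32503841e-03, -4.22856954e-05]), 'eef_pos': array([156.20261266, 604.67251952, 230.5726262 ]), 'tcp_rot': array([-1.57215166e+00,  5.09955524e-08, -2.52802878e-01]), 'contact_force': array([-0.0898156 ,  0.03620319,  0.55605995]), 'wrist_torque': array([ 0.00119671, -0.08525347, -0.01619004]), 'opening': 1.0032381160537904}
side {'vertical_fov': 45.13497333143335, 'cx': 317.48820331536893, 'cy': 194.71086564409433, 'D': array([-0.05104708,  0.        ,  0.        ,  0.        ,  0.        ]), 'R': array([[ 0.72694354, -0.68649141, -0.01681155],
       [-0.53002872, -0.5453592 , -0.64934805],
       [ 0.43660353,  0.48094998, -0.76030552]]), 't': array([-357.22117571,  419.38483734, 1134.70314724])}
top {'vertical_fov': 50
[... 184 characters left out ...]
5, -0.02074192],
       [-0.9955016 , -0.02380501, -0.09170544],
       [ 0.09116139,  0.02301556, -0.99557013]]), 't': array([  85.33282054,  587.21243459, 1113.57187332])}
wrist {'vertical_fov': 67.16457813251832, 'cx': 320.82459854268967, 'cy': 202.01614612355905, 'D': array([-0.04207003,  0.        ,  0.        ,  0.        ,  0.        ]), 'hand_eye': array([[-5.81067251e-04,  9.48818801e-01,  3.15820433e-01,
        -8.14877967e+01],
       [-1.57788985e-03, -3.15820963e-01,  9.48817490e-01,
        -1.43213979e+02],
       [ 9.99998586e-01,  5.29969140e-05,  1.68064478e-03,
         2.59139963e-01],
       [ 0.00000000e+00,  0.00000000e+00,  0.00000000e+00,
         1.00000000e+00]])}
```

View pics/top0.png

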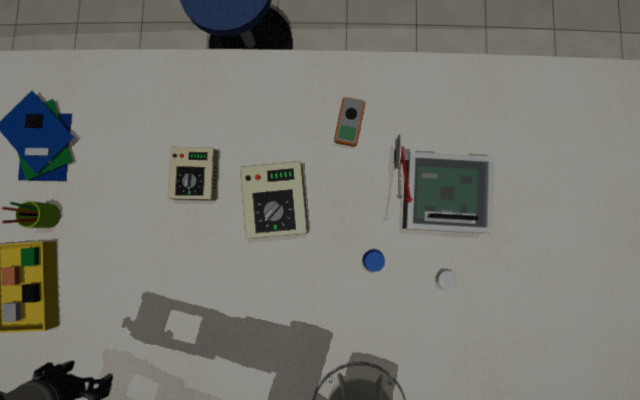

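View pics/side0.png

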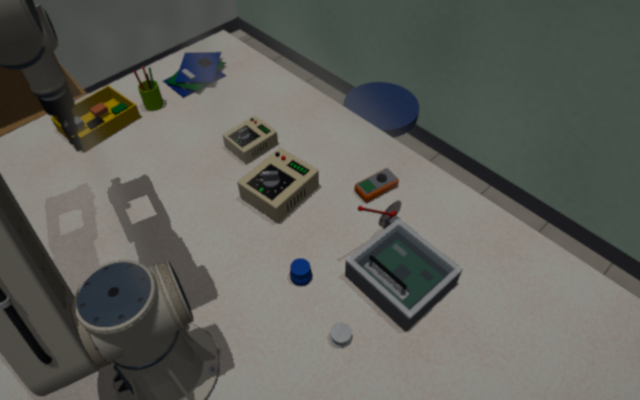

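Run:
```python
import cv2,numpy as np
t=cv2.imread("pics/top0.png"); s=cv2.imread("pics/side0.png")
f=lambda im,x,y,w,h,k:cv2.resize(im[y:y+h,x:x+w],None,fx=k,fy=k,interpolation=cv2.INTER_CUBIC)
cv2.imwrite("pics/c1.png",np.vstack([f(t,235,155,80,90,6)[:, :],])if 0 else np.hstack([f(t,235,155,80,90,5),f(t,380,130,80,90,5)]))
cv2.imwrite("pics/c2.png",np.hstack([f(s,230,145,95,75,4),f(s,340,190,95,75,4)]))
cv2.imwrite("pics/c2.png",f(s,330,190,140,140,4)); cv2.imwrite("pics/c1.png",np.hstack([f(t,235,155,75,90,4),f(t,380,130,120,90,4)]))
```

```text
(no output)
```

View pics/c1.png

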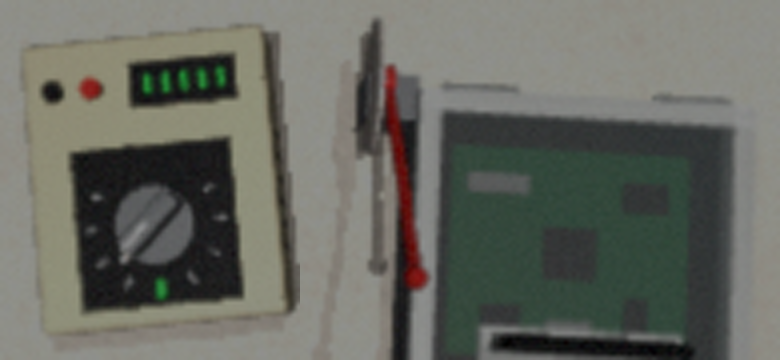

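View pics/c2.png

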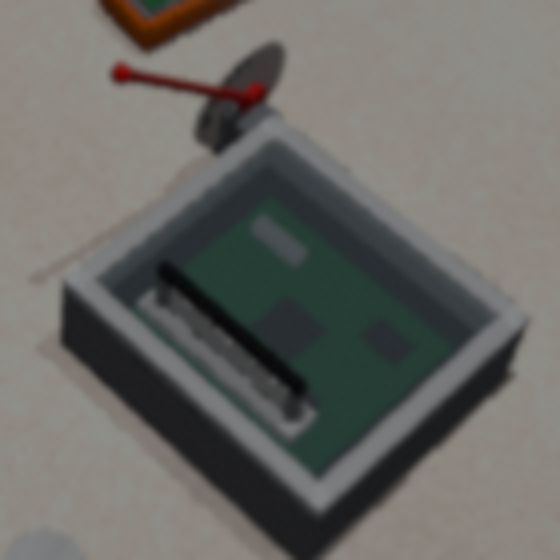

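```bash
cat > h.py <<'E'
import numpy as np,cv2
from rig import r
from scipy.optimize import least_squares
C={n:r.get_calibration(n) for n in("side","top","wrist")}
def K(c):
    f=200/np.tan(np.radians(c["vertical_fov"]/2)); return np.array([[f,0,c["cx"]],[0,f,c["cy"]],[0,0,1.]])
def RT(n,s=None):
    c=C[n]
    if n!="wrist": return c["R"],c["t"]
    H=tool(s)@c["hand_eye"]; return H[:3,:3].T,-H[:3,:3].T@H[:3,3]
def rpy(a):
    from scipy.spatial.transform import Rotation as R; return R.from_euler("xyz",a).as_matrix()
def tool(s):
    T=np.eye(4);T[:3,:3]=rpy(s["tcp_rot"]);T[:3,3]=s["eef_pos"];return T
def proj(n,P,s=None):
    R,t=RT(n,s);c=C[n];return cv2.projectPoints(np.atleast_2d(np.array(P,float)),cv2.Rodrigues(R)[0],t,K(c),c["D"])[0][:,0]
def onz(n,uv,z,s=None):
    R,t=RT(n,s);c=C[n];p=cv2.undistortPoints(np.array([[uv]],float),K(c),c["D"])[0,0]
    o=-R.T@t;d=R.T@np.r_[p,1];return o+d*(z-o[2])/d[2]
def crop(u,v,x,y,k): return ((u+.5)/k-.5+x,(v+.5)/k-.5+y)
E
python3 - <<'E'
from h import *
a=lambda u,v:crop(u,v,235,155,4); b=lambda u,v:crop(u-300,v,380,130,4); s=lambda u,v:crop(u,v,330,190,4)
print("supply corners",[onz("top",a(*p),79).round(0) for p in((22,45),(262,27),(290,308),(45,333))])
m=onz("top",a(160,290),80); k=onz("top",a(153,225),88);e1=onz("top",a(122,262),118);e2=onz("top",a(184,200),118)
print("mark",m,"knobface",k,np.hypot(*(m-k)[:2]),"bar",e1,e2)
print("bar len",np.linalg.norm(e2-e1),"ang",np.arctan2(*(e1-e2)[1::-1]))
for n in((490,343),(692,348)):print("handle top",onz("top",b(*n),115))
for n in((165,268),(300,388)):print("handle side",onz("side",s(*n),115))
# fit fixture: x,y,yaw,rod angle
def pts(q):
    x,y,w,th=q;R=np.array([[np.cos(w),-np.sin(w),0],[np.sin(w),np.cos(w),0],[0,0,1]])
    L=np.array([[-165,55,45],[-165,-55,45],[0,131,0],[-200*np.cos(th),131,200*np.sin(th)]]);return L@R.T+[x,y,70]
obT=np.array([b(490,343),b(692,348),b(391,72),b(417,278)]);obS=np.array([s(163,268),s(302,389),s(255,92),s(121,72)])
def f(q):
    P=pts(q);return np.r_[(proj("top",P)-obT).ravel(),(proj("side",P)-obS).ravel()]
o=least_squares(f,[600,-100,0,.7]);print(o.x,o.fun.reshape(-1,2).round(1))
E
```

```text
supply corners [array([642., 330.,  79.]), array([657., 172.,  79.]), array([475., 149.,  79.]), array([455., 307.,  79.])]
mark [484.26725634 232.76876444  80.        ] knobface [525.73435574 237.62854997  88.        ] 41.750902363656564 bar [500.9115842  251.63458407 118.        ] [540.59785825 214.17834251 118.        ]
bar len 54.570783204129306 ang 2.3850943982106956
handle top [ 522.87008965 -151.65505927  115.        ]
handle top [ 522.6739082  -278.00652157  115.        ]
handle side [ 524.92808637 -161.3350691   115.        ]
handle side [ 520.06100893 -274.79962344  115.        ]
[ 6.89129081e+02 -2.24840827e+02 -5.10908552e-02  7.99560814e-01] [[ 3.9 -1.6]
 [-2.7  0.4]
 [-0.5  2.1]
 [-0.9 -0.9]
 [ 1.1 -0.5]
 [-1.2 -1.5]
 [ 0.1  2.3]
 [ 0.   0.7]]
```

```bash
cat >> h.py <<'E'
from scipy.spatial.transform import Rotation as Ro
def plan(p,rot,clo,n=None,vmax=40,amax=7,s=None):
    """rows from measured pose to target pos p and orientation matrix rot"""
    T=tool(s or r.sense());A=Ro.from_matrix(T[:3,:3]);B=Ro.from_matrix(rot);w=(A.inv()*B).as_rotvec();d=np.array(p,float)-T[:3,3]
    n=n or int(max(1,np.ceil(np.linalg.norm(d)/vmax),np.ceil(np.degrees(np.linalg.norm(w))/amax)))
    out=[]
    for i in range(n):
        Ri=A*Ro.from_rotvec(w*i/n); out.append(" ".join("%.2f"%v for v in np.r_[Ri.inv().apply(d/n)/10,np.degrees(w/n),clo]))
    print(n,";".join(out))
down=lambda yaw:rpy([-np.pi/2,0,yaw])
E
python3 - <<'E'
from h import *
plan((527,237,200),down(-.757),0)
E
```

```text
14 3.22 0.22 -1.88 0.01 2.06 0.00 0.00;3.29 0.22 -1.76 0.01 2.06 0.00 0.00;3.35 0.22 -1.64 0.01 2.06 0.00 0.00;3.40 0.22 -1.52 0.01 2.06 0.00 0.00;3.46 0.22 -1.40 0.01 2.06 0.00 0.00;3.51 0.22 -1.27 0.01 2.06 0.00 0.00;3.55 0.22 -1.15 0.01 2.06 0.00 0.00;3.59 0.22 -1.02 0.01 2.06 0.00 0.00;3.62 0.22 -0.89 0.01 2.06 0.00 0.00;3.65 0.22 -0.76 0.01 2.06 0.00 0.00;3.68 0.22 -0.62 0.01 2.06 0.00 0.00;3.70 0.22 -0.49 0.01 2.06 0.00 0.00;3.71 0.22 -0.36 0.01 2.06 0.00 0.00;3.72 0.22 -0.22 0.01 2.06 0.00 0.00
```

>>> {"method": "apply_moves", "body": {
  "plan": "3.2 0.2 -1.9 0 2 0 0;3.3 0.2 -1.8 0 2 0 0;3.35 0.2 -1.6 0 2 0 0;3.4 0.2 -1.5 0 2 0 0;3.5 0.2 -1.4 0 2 0 0;3.5 0.2 -1.3 0 2 0 0;3.5 0.2 -1.1 0 2 0 0;3.6 0.2 -1 0 2 0 0;3.6 0.2 -0.9 0 2 0 0;3.6 0.2 -0.8 0 2 0 0;3.7 0.2 -0.6 0 2 0 0;3.7 0.2 -0.5 0 2 0 0;3.7 0.2 -0.4 0 2 0 0;3.7 0.2 -0.2 0 2 0 0;0 0 0 0 0 0 0",
  "squeeze": 30
}}

```text
clock: 1.6
eef_pos: [537.1, 221.7, 197.1]
tcp_rot: [-1.578, -0.0, -0.758]
contact_force: [0.4, 0.5, -0.5]
opening: 0.999
```

Run:
```python
from h import *
s=r.sense();print(s["eef_pos"],s["tcp_rot"],s["clock"]);im=r.grab_frame("wrist")
print(proj("wrist",[(527,237,118),(527,237,88)],s))
cv2.imwrite("pics/w1.png",im)
```

```text
[537.1086869  221.68942215 197.14911407] [-1.57755049e+00 -2.98151379e-04 -7.57889977e-01] 1.6
[[326.42556581 189.48275293]
 [325.989151   179.88311008]]
```

View pics/w1.png

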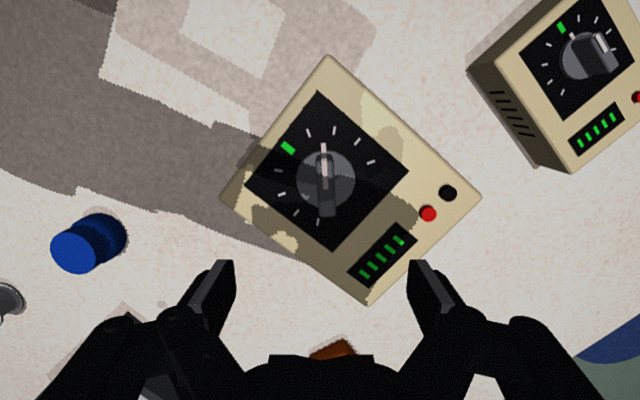

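Run:
```python
from h import *
s=r.sense()
c=onz("wrist",(325.5,180),88,s);m=onz("wrist",(288,148.5),79.5,s);e1=onz("wrist",(323.5,150),118,s);e2=onz("wrist",(326.5,207),118,s)
print(c,m,np.linalg.norm((c-m)[:2]),e1,e2)
z=np.arctan2(*(m-c)[1::-1]);b=np.arctan2(*(e1-e2)[1::-1]);print(z,b,z-b)
im=cv2.imread("pics/w1.png")[110:240,250:400];cv2.imwrite("pics/w1c.png",cv2.resize(im,None,fx=5,fy=4.5*1.0,interpolation=cv2.INTER_CUBIC) if 0 else cv2.resize(im,None,fx=4,fy=4,interpolation=cv2.INTER_CUBIC))
plan((527,237,130),down(b-np.pi),0)
```

```text
[525.13099798 237.79506285  88.        ] [484.10177427 231.92882102  79.5       ] 41.44647140133264 [501.80836389 257.20319341 118.        ] [535.82719704 228.50136858 118.        ]
-2.9995779853861952 2.440765130037048 -5.440343115423243
2 -0.80 3.35 0.24 0.21 -1.61 -0.03 0.00;-0.79 3.35 0.25 0.21 -1.61 -0.03 0.00
```

View pics/w1c.png

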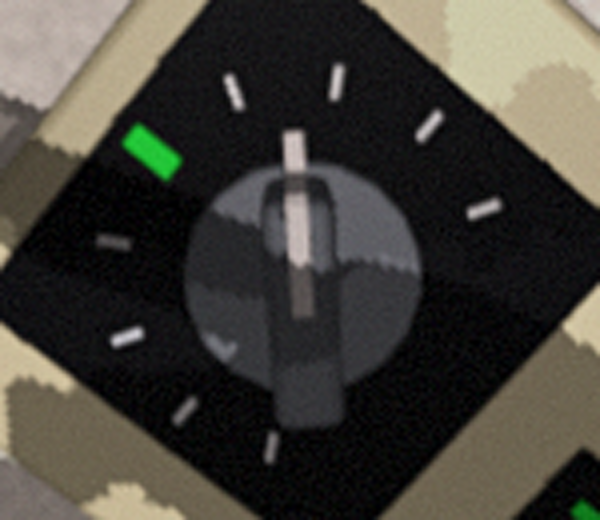

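>>> {"method": "apply_moves", "body": {
  "plan": "-0.8 3.3 0.25 0.2 -1.6 0 0;-0.8 3.3 0.25 0.2 -1.6 0 0;0 0 0 0 0 0 0"
}}

```text
clock: 1.95
eef_pos: [525.8, 238.7, 130.2]
tcp_rot: [-1.569, 0.001, -0.699]
contact_force: [-1.1, 0.0, -0.1]
opening: 1.001
```

Run:
```python
from h import *
s=r.sense();print(s["eef_pos"],s["tcp_rot"])
plan((526.3,237.2,95),down(-.70),0)
```

```text
[525.82325084 238.73105501 130.22213686] [-1.56944302e+00  1.45661118e-03 -6.99153402e-01]
1 0.14 3.52 -0.09 -0.08 0.05 -0.08 0.00
```

>>> {"method": "apply_moves", "body": {
  "plan": "0.1 1.8 -0.05 0 0 0 0;0.05 1.7 -0.05 0 0 0 0;0 0 0 0 0 0 0.5;0 0 0 0 0 0 0.8;0 0 0 0 0 0 1;0 0 0 0 0 0 1;0 0 0 0 0 0 1;0 0 0 0 0 0 1;0 0 0 0 0 0 1;0 0 0 0 0 0 1",
  "squeeze": 30
}}

```text
clock: 2.95
eef_pos: [523.9, 238.2, 102.0]
tcp_rot: [-1.573, 0.001, -0.696]
contact_force: [0.8, -0.3, -4.3]
opening: 0.157
```

Run:
```python
from h import *
s=r.sense();print(s["eef_pos"],s["tcp_rot"],s["opening"],s["contact_force"],s["wrist_torque"])
plan((526.3,237.2,s["eef_pos"][2]),down(.13),1,n=10)
```

```text
[523.92519922 238.24017101 101.97715542] [-1.57281227e+00  9.98973660e-04 -6.96089860e-01] 0.15732927661538804 [ 0.82655911 -0.32398511 -4.31158915] [ 0.12164413 -0.13119667  0.02805226]
10 0.02 -0.00 0.01 0.01 -4.73 -0.01 1.00;0.03 -0.00 0.01 0.01 -4.73 -0.01 1.00;0.03 -0.00 0.00 0.01 -4.73 -0.01 1.00;0.03 -0.00 0.00 0.01 -4.73 -0.01 1.00;0.03 -0.00 -0.00 0.01 -4.73 -0.01 1.00;0.03 -0.00 -0.00 0.01 -4.73 -0.01 1.00;0.03 -0.00 -0.01 0.01 -4.73 -0.01 1.00;0.02 -0.00 -0.01 0.01 -4.73 -0.01 1.00;0.02 -0.00 -0.01 0.01 -4.73 -0.01 1.00;0.02 -0.00 -0.01 0.01 -4.73 -0.01 1.00
```

>>> {"method": "apply_moves", "body": {
  "plan": "0.02 0 0 0 -4.7 0 1;0.03 0 0 0 -4.7 0 1;0.03 0 0 0 -4.7 0 1;0.03 0 0 0 -4.7 0 1;0.03 0 0 0 -4.7 0 1;0.03 0 0 0 -4.7 0 1;0.03 0 0 0 -4.7 0 1;0.02 0 0 0 -4.7 0 1;0.02 0 0 0 -4.7 0 1;0.02 0 0 0 -4.7 0 1;0 0 0 0 0 0 1;0 0 0 0 0 0 1"
}}

```text
clock: 4.15
eef_pos: [523.0, 235.0, 102.0]
tcp_rot: [-1.575, 0.011, 0.155]
contact_force: [0.9, -0.3, -3.7]
opening: 0.155
```

Run:
```python
from h import *
s=r.sense();print(s["eef_pos"],s["tcp_rot"],s["opening"],s["contact_force"])
im=r.grab_frame("wrist");cv2.imwrite("pics/w2.png",cv2.resize(im[80:280,170:470],None,fx=2.6,fy=2.6,interpolation=cv2.INTER_CUBIC))
plan((526.3,237.2,102),down(.13),1)
```

```text
[522.99210909 234.95767066 101.99219405] [-1.57531276  0.01139338  0.15490765] 0.15522827236925982 [ 0.86830793 -0.30481866 -3.74202334]
1 0.36 -0.01 0.17 0.27 1.44 -0.65 1.00
```

View pics/w2.png

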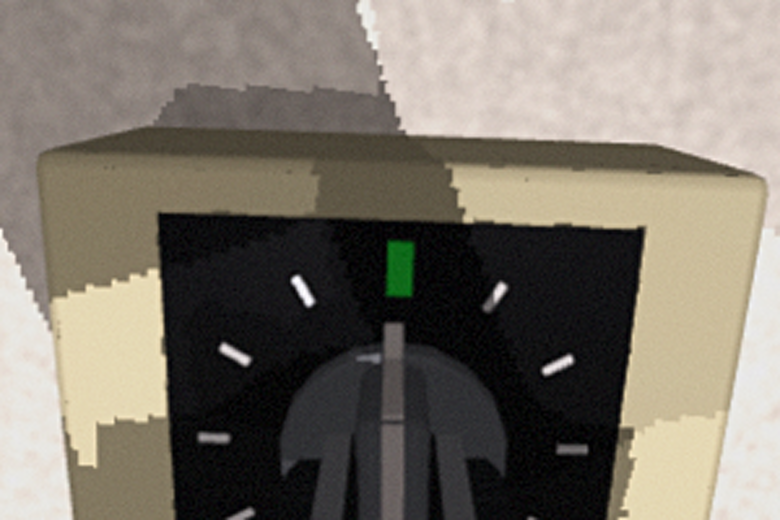

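>>> {"method": "apply_moves", "body": {
  "plan": "0 0 0 0 2.1 0 1;0 0 0 0 0 0 1;0 0 0 0 0 0 1;0 0 0 0 0 0 1;0 0 0 0 0 0 1;0 0 0 0 0 0 1"
}}

```text
clock: 4.8
eef_pos: [523.0, 235.2, 102.0]
tcp_rot: [-1.576, 0.011, 0.114]
contact_force: [0.3, -0.3, -4.6]
opening: 0.153
```

Run:
```python
from h import *
s=r.sense();print(s["eef_pos"],s["tcp_rot"],s["opening"],s["contact_force"])
im=r.grab_frame("wrist");cv2.imwrite("pics/w3.png",im)
g=im[80:280,170:470]
# pointer column (bright in dark) per row, and mark centroid
hsv=cv2.cvtColor(im,cv2.COLOR_BGR2HSV);m=cv2.inRange(hsv,(45,120,60),(75,255,255))[:,250:390];v,u=np.nonzero(m);print("mark",u.mean()+250,v.mean())
G=im.sum(2).astype(float)
for y in range(206,275,6):
    row=G[y,308:336];print(y,row.astype(int))
```

```text
[522.97648471 235.16113897 101.98744102] [-1.57567678  0.01123576  0.11439242] 0.15338291184756406 [ 0.30223703 -0.30765852 -4.61909038]
mark 320.47846889952154 182.95215311004785
206 [ 50  42  44  18  29   3  17  19  30 143 273 328 320 309 314 304 258 118
  17   8  30  18  29  25  14  31   3   2]
212 [ 46  58  67  61  87  84 103  94  90 183 292 302 302 296 312 305 282 164
  85  86  77  76  78  59  20  22  18   6]
218 [294 353 375 380 381 361 252 146 146 179 250 248 251 252 263 287 262 188
 159 157 168 154 164 157 157 166 148 165]
224 [148 114 114 108 123 108 117 113 128 182 222 252 248 241 241 240 223 154
 115 107 122 105 120 108 102 135 139 150]
230 [117 124 111 121 124 115 116 111 110 209 234 239 238 241 235 250 227 152
 111 125 116 128 102 109 110 107 142 143]
236 [113 115 124 114 108 121 110 106 127 203 252 243 246 256 243 255 256 178
 117 111 115 117 128 122 111 101 124 138]
242 [123 125 129 128 137 140 130 127 125 132 158 154 172 164 175 177 188 139
 127 126 141 131 137 113 124 102 109 140]
248 [127 138 144 151 150 145 146 139 193 287 307 317 296 304 291 297 310 210
 134 144 152 152 154 150 140 139 130  84]
254 [142 141 151 146 142 136 155 149 201 276 309 301 300 296 298 307 294 212
 141 152 152 143 148 144 144 149 118  68]
260 [116 142 152 155 145 156 144 152 204 263 308 296 297 304 297 313 295 203
 139 143 151 148 137 139 139 142 102  56]
266 [135 136 138 134 147 150 137 146 198 274 292 297 296 301 292 307 309 197
 153 143 161 152 129 150 143 139  93  50]
272 [122 134 147 151 146 133 140 145 198 277 303 296 296 293 308 304 273 188
 143 152 141 136 146 144 131 125  85  32]
```

>>> {"method": "apply_moves", "body": {
  "plan": "0 0 0 0 0 0 0.6;0 0 0 0 0 0 0;0 0 0 0 0 0 0;0 0 0 0 0 0 0;0 -4 0 0 0 0 0;0 -5 0 0 0 0 0;0 -5 0 0 0 0 0;0 -5 0 0 0 0 0;0 -5 0 0 0 0 0;0 0 0 0 0 0 0"
}}

```text
clock: 5.85
eef_pos: [525.3, 236.9, 348.9]
tcp_rot: [-1.575, 0.011, 0.115]
contact_force: [0.4, -0.1, -0.5]
opening: 1.0
```

Run:
```python
from h import *
s=r.sense();print(s["eef_pos"],s["tcp_rot"],s["opening"],s["qpos"])
im=r.grab_frame("wrist")
cv2.imwrite("pics/w4.png",im)
plan((500,-230,330),down(-1.62),0)
```

```text
[525.33633425 236.92253498 348.91100551] [-1.57526706  0.01143349  0.11478168] 0.9997121692857116 [ 4.21557080e-01  1.93300926e-01  1.58681153e+00 -8.25315675e-04
  1.37373001e+00 -1.26387994e+00]
15 -0.51 0.13 -3.07 0.07 6.63 -0.02 0.00;-0.16 0.13 -3.11 0.07 6.63 -0.02 0.00;0.20 0.12 -3.11 0.07 6.63 -0.02 0.00;0.56 0.12 -3.06 0.07 6.63 -0.02 0.00;0.91 0.12 -2.98 0.07 6.63 -0.02 0.00;1.25 0.11 -2.85 0.07 6.63 -0.02 0.00;1.57 0.11 -2.69 0.07 6.63 -0.02 0.00;1.87 0.11 -2.49 0.07 6.63 -0.02 0.00;2.14 0.11 -2.26 0.07 6.63 -0.02 0.00;2.39 0.10 -2.00 0.07 6.63 -0.02 0.00;2.60 0.10 -1.71 0.07 6.63 -0.02 0.00;2.78 0.10 -1.40 0.07 6.63 -0.02 0.00;2.93 0.10 -1.07 0.07 6.63 -0.02 0.00;3.03 0.10 -0.72 0.07 6.63 -0.02 0.00;3.09 0.10 -0.37 0.07 6.63 -0.02 0.00
```

View pics/w4.png

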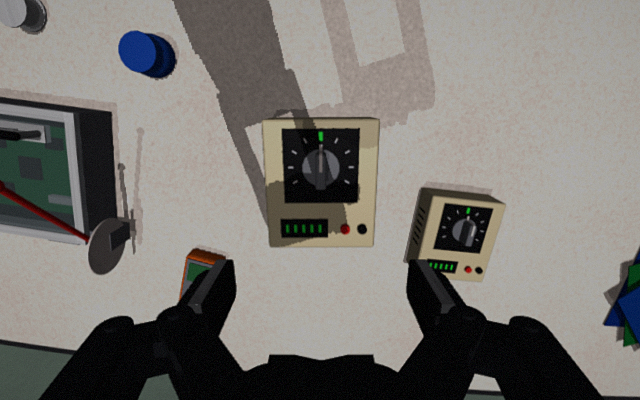

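The knob pointer stays on the green mark at column 320 after release. I'm moving on to the handle, keeping high.

>>> {"method": "apply_moves", "body": {
  "plan": "-0.5 0.1 -3.1 0 6.6 0 0;-0.2 0.1 -3.1 0 6.6 0 0;0.2 0.1 -3.1 0 6.6 0 0;0.6 0.1 -3.1 0 6.6 0 0;0.9 0.1 -3 0 6.6 0 0;1.2 0.1 -2.9 0 6.6 0 0;1.6 0.1 -2.7 0 6.6 0 0;1.9 0.1 -2.5 0 6.6 0 0;2.1 0.1 -2.3 0 6.6 0 0;2.4 0.1 -2 0 6.6 0 0;2.6 0.1 -1.7 0 6.6 0 0;2.8 0.1 -1.4 0 6.6 0 0;2.9 0.1 -1.1 0 6.6 0 0;3 0.1 -0.7 0 6.6 0 0;3.1 0.1 -0.4 0 6.6 0 0;0 0 0 0 0 0 0"
}}

```text
clock: 7.5
eef_pos: [474.7, -246.4, 311.9]
tcp_rot: [-1.613, -0.008, -1.681]
contact_force: [0.7, -0.2, -0.4]
opening: 1.001
```

Run:
```python
from h import *
import pickle
s=r.sense();print(s["eef_pos"],s["tcp_rot"],s["qpos"],s["contact_force"])
im=r.grab_frame("wrist");cv2.imwrite("pics/w5.png",im);pickle.dump(s,open("s5.pkl","wb"))
```

```text
[ 474.73803747 -246.41102789  311.87995428] [-1.61268694 -0.00797872 -1.68141465] [-0.46741498  0.16213095  1.7051916  -0.02286704  1.31080865 -0.35034709] [ 0.72061391 -0.16464698 -0.4311437 ]
```

View pics/w5.png

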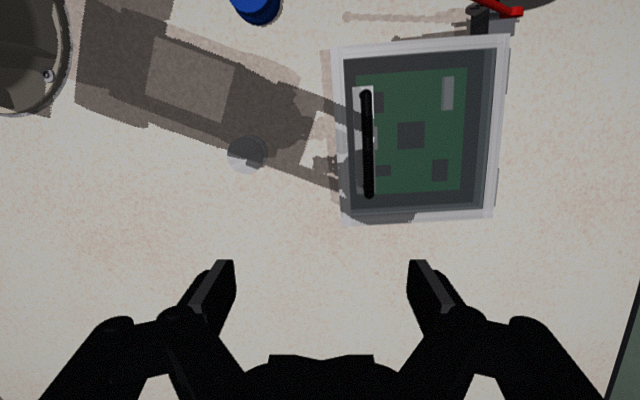

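Run:
```python
from h import *
import pickle
s=pickle.load(open("s5.pkl","rb"))
W=lambda p,z:onz("wrist",p,z,s)
a,b=W((365.5,92),115),W((369,195.5),115);d=a-b;m=(a+b)/2
print("handle",a,b,np.linalg.norm(d),m,"yaw",np.arctan2(-d[0],d[1]))
print("cover corners",[W(p,78).round(0) for p in((338,47),(508,35),(493,217),(345,224))])
print("knob? rod pivot",W((517,12),70))
# refit with wrist handle
oa=lambda u,v:crop(u-300,v,380,130,4); sd=lambda u,v:crop(u,v,330,190,4)
def pts(q):
    x,y,w,th,h,Lr=q;R=np.array([[np.cos(w),-np.sin(w),0],[np.sin(w),np.cos(w),0],[0,0,1]])
    L=np.array([[-165,h,45],[-165,-h,45],[0,131,0],[-200*np.cos(th),131,200*np.sin(th)]]);return L@R.T+[x,y,70]
obT=np.array([oa(490,343),oa(692,348),oa(391,72),oa(417,278)]);obS=np.array([sd(163,268),sd(302,389),sd(255,92),sd(121,72)]);obW=np.array([(365.5,92),(369,195.5)])
def f(q):
    P=pts(q);return np.r_[.5*(proj("top",P)-obT).ravel(),(proj("side",P)-obS).ravel(),(proj("wrist",P[:2],s)-obW).ravel()]
o=least_squares(f,[690,-220,-.05,.8,57,200],loss="soft_l1");print(o.x,o.fun.reshape(-1,2).round(1))
# triangulate tip & pivot from top/side
for k in(2,3):
    g=lambda X:np.r_[proj("top",X)[0]-obT[k],proj("side",X)[0]-obS[k]]
    q=least_squares(g,[650,-90,100]);print(k,q.x,q.fun.round(1))
```

```text
handle [ 523.50634417 -160.30901897  115.        ] [ 520.09291038 -275.50626639  115.        ] 115.24780841698846 [ 521.79962728 -217.90764268  115.        ] yaw -0.029622542075412858
cover corners [array([ 500., -108.,   78.]), array([ 689., -115.,   78.]), array([ 686., -333.,   78.]), array([ 489., -325.,   78.])]
knob? rod pivot [702.68589174 -91.05182078  70.        ]
[ 6.87046122e+02 -2.24336377e+02 -3.88684263e-02  8.21060192e-01
  5.77739036e+01  2.00000000e+02] [[ 1.7 -0.3]
 [-0.5  0.5]
 [-0.4  1.8]
 [-0.1 -0.3]
 [ 0.  -0.2]
 [-0.3  0. ]
 [-0.9  2.9]
 [ 0.3  0.4]
 [ 0.9 -0.2]
 [-0.1  0.1]]
2 [698.40900241 -92.98428576  77.97873312] [-0.5  0.6  0.8 -0.2]
3 [554.44318905 -88.16431949 218.9836623 ] [ 0.1 -0.1 -0.1  0. ]
```

Run:
```python
from h import *
plan((521.7,-230,170),down(-1.606),0,n=5)
```

```text
5 -0.41 2.79 1.02 0.49 -0.83 0.06 0.00;-0.40 2.80 1.00 0.49 -0.83 0.06 0.00;-0.38 2.81 0.99 0.49 -0.83 0.06 0.00;-0.36 2.82 0.97 0.49 -0.83 0.06 0.00;-0.35 2.83 0.95 0.49 -0.83 0.06 0.00
```

>>> {"method": "apply_moves", "body": {
  "plan": "-0.4 2.8 1 0.5 -0.8 0 0;-0.4 2.8 1 0.5 -0.8 0 0;-0.4 2.8 1 0.5 -0.8 0 0;-0.4 2.8 1 0.5 -0.8 0 0;-0.4 2.8 1 0.5 -0.8 0 0;0 0 0 0 0 0 0"
}}

```text
clock: 8.15
eef_pos: [522.4, -221.8, 162.6]
tcp_rot: [-1.572, -0.001, -1.593]
contact_force: [-0.4, -0.2, -0.2]
opening: 1.001
```

Run:
```python
from h import *
s=r.sense();print(s["eef_pos"],s["tcp_rot"],s["contact_force"])
plan((521.7,-230,98),down(-1.606),0,n=3)
```

```text
[ 522.40052363 -221.80436258  162.56479045] [-1.57178770e+00 -1.01928673e-03 -1.59289611e+00] [-0.35869513 -0.17819448 -0.2137746 ]
3 0.27 2.15 -0.02 0.02 0.25 0.02 0.00;0.27 2.15 -0.01 0.02 0.25 0.02 0.00;0.27 2.15 -0.01 0.02 0.25 0.02 0.00
```

>>> {"method": "apply_moves", "body": {
  "plan": "0.3 2.15 0 0 0.25 0 0;0.3 2.15 0 0 0.25 0 0;0.3 2.15 0 0 0.25 0 0;0 0 0 0 0 0 0"
}}

```text
clock: 8.55
eef_pos: [522.2, -227.9, 99.2]
tcp_rot: [-1.573, -0.0, -1.599]
contact_force: [0.3, -0.3, 1.0]
opening: 0.998
```

Run:
```python
from h import *
s=r.sense();print(s["eef_pos"],s["tcp_rot"],s["contact_force"],s["opening"])
im=r.grab_frame("wrist");cv2.imwrite("pics/w6.png",im)
```

```text
[ 522.15705226 -227.89266855   99.17681649] [-1.57270969e+00 -2.22528593e-04 -1.59944650e+00] [ 0.34808738 -0.29791219  0.96631949] 0.9979712978538177
```

View pics/w6.png

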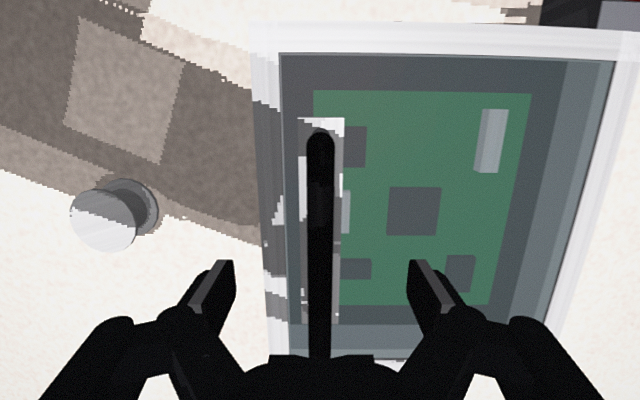

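The bar is at column 320, centred between the fingers, so I'm closing on it.

>>> {"method": "apply_moves", "body": {
  "plan": "0 0 0 0 0 0 0.5;0 0 0 0 0 0 0.8;0 0 0 0 0 0 1;0 0 0 0 0 0 1;0 0 0 0 0 0 1;0 0 0 0 0 0 1;0 0 0 0 0 0 1;0 0 0 0 0 0 1",
  "squeeze": 60
}}

```text
clock: 9.4
eef_pos: [521.4, -228.2, 106.5]
tcp_rot: [-1.573, -0.003, -1.597]
contact_force: [-1.1, -0.4, -1.9]
opening: 0.113
```

```bash
cat > arc.py <<'E'
from h import *
import sys
# arc in plan: hinge (687,-224), yaw -0.035; grasp point pivots rigidly; tool tilt = f*theta
s=r.sense();T=tool(s);w=-.035
ex=np.array([np.cos(w),np.sin(w),0]);ez=np.array([0,0,1.]);ey=np.cross(ez,ex)
H=np.array([687,-224,70.]);G=T[:3,3]-19*T[:3,1]
q=G-H;al=np.arctan2(q@ez,-(q@ex));rad=np.hypot(q@ez,q@ex)
al0=np.arctan2(45,165)
print("th est",al-al0,"radius",rad,"(171)","pos",s["eef_pos"],s["tcp_rot"],"F",s["contact_force"],s["opening"],s["clock"])
if len(sys.argv)>1:
    th=float(sys.argv[1]);f=float(sys.argv[2]);n=int(sys.argv[3])
    t0=al-al0; rows=[]
    til=np.arctan2(-(T[:3,1]@ex),-(T[:3,1]@ez))
    tt=f*th
    def pose(k):
        a=al0+t0+(th-t0)*k/n; g=H+rad*(-np.cos(a)*ex+np.sin(a)*ez)+(q@ey)*ey
        ti=til+(tt-til)*k/n
        R=Ro.from_rotvec(ey*ti).as_matrix()@down(-np.pi/2+w)
        return g+19*R[:,1],R
    P=(T[:3,3],T[:3,:3])
    for k in range(1,n+1):
        N=pose(k);dl=P[1].T@(N[0]-P[0])/10;rv=np.degrees(Ro.from_matrix(P[1].T@N[1]).as_rotvec());rows.append(" ".join("%.2f"%v for v in np.r_[dl,rv,1]));P=N
    print(";\n".join(rows))
E
python3 arc.py 0.4 0.5 10
```

```text
th est 0.057806582326195344 radius 174.40671984347293 (171) pos [ 521.38532486 -228.23745263  106.53408806] [-1.57271221 -0.00263821 -1.59701204] F [-1.07697294 -0.38952492 -1.86640538] 0.11320391674998417 9.4
-0.00 -0.56 0.16 -1.13 0.50 0.16 1.00;
-0.00 -0.56 0.17 -1.14 -0.00 0.00 1.00;
-0.00 -0.56 0.18 -1.14 -0.00 0.00 1.00;
-0.00 -0.55 0.19 -1.14 0.00 0.00 1.00;
-0.00 -0.55 0.19 -1.14 0.00 0.00 1.00;
0.00 -0.55 0.20 -1.14 -0.00 0.00 1.00;
-0.00 -0.54 0.21 -1.14 -0.00 0.00 1.00;
-0.00 -0.54 0.22 -1.14 0.00 0.00 1.00;
0.00 -0.54 0.22 -1.14 -0.00 0.00 1.00;
-0.00 -0.53 0.23 -1.14 -0.00 0.00 1.00
```

>>> {"method": "apply_moves", "body": {
  "plan": "0 0 0 0 0 0 0;0 0 0 0 0 0 0;0 0 0 0 0 0 0;0 0 0 0 0 0 0"
}}

```text
clock: 9.8
eef_pos: [522.2, -228.3, 106.7]
tcp_rot: [-1.572, -0.003, -1.597]
contact_force: [-0.5, -0.2, -1.0]
opening: 0.789
```

>>> {"method": "apply_moves", "body": {
  "plan": "0 1.2 0 0 0 0 0;0 0 0 0 0 0 0.6;0 0 0 0 0 0 0.8"
}}

```text
clock: 10.1
eef_pos: [522.3, -228.3, 93.5]
tcp_rot: [-1.571, -0.003, -1.597]
contact_force: [-0.4, 0.5, 0.3]
opening: 0.678
```

>>> {"method": "apply_moves", "body": {
  "plan": "0 0.6 0 0 0 0 0.85;0 0 0 0 0 0 0.85;0 0 0 0 0 0 0.85"
}}

```text
clock: 10.4
eef_pos: [522.0, -228.2, 86.6]
tcp_rot: [-1.572, -0.003, -1.597]
contact_force: [-1.4, 0.0, 2.3]
opening: 0.152
```

>>> {"method": "apply_moves", "body": {
  "plan": "0 -0.5 0 0 0 0 0.85;0 0 0 0 0 0 1;0 0 0 0 0 0 1;0 0 0 0 0 0 1"
}}

```text
clock: 10.8
eef_pos: [521.4, -228.0, 92.0]
tcp_rot: [-1.573, -0.002, -1.597]
contact_force: [-0.5, -0.1, -2.0]
opening: 0.118
```

```bash
python3 arc.py 0.4 0.5 10
```

```text
th est -0.022957229431059073 radius 170.28719172930727 (171) pos [ 521.4426307  -228.02045542   92.02256993] [-1.57308538 -0.00214737 -1.59713196] F [-0.51939951 -0.08288227 -2.02799815] 0.11837944986902349 10.8
-0.00 -0.70 0.15 -1.13 0.49 0.13 1.00;
-0.00 -0.69 0.16 -1.13 -0.00 0.00 1.00;
-0.00 -0.69 0.18 -1.13 0.00 0.00 1.00;
-0.00 -0.68 0.20 -1.13 -0.00 0.00 1.00;
0.00 -0.68 0.21 -1.13 -0.00 0.00 1.00;
0.00 -0.67 0.23 -1.13 0.00 0.00 1.00;
-0.00 -0.66 0.24 -1.13 -0.00 0.00 1.00;
0.00 -0.66 0.26 -1.13 0.00 0.00 1.00;
0.00 -0.65 0.27 -1.13 0.00 0.00 1.00;
-0.00 -0.64 0.29 -1.13 -0.00 0.00 1.00
```

>>> {"method": "apply_moves", "body": {
  "plan": "0 -0.7 0.15 -1.1 0 0 1;0 -0.7 0.15 -1.1 0 0 1;0 -0.7 0.2 -1.1 0 0 1;0 -0.7 0.2 -1.1 0 0 1;0 -0.7 0.2 -1.1 0 0 1;0 -0.65 0.2 -1.1 0 0 1;0 -0.65 0.25 -1.1 0 0 1;0 -0.65 0.25 -1.1 0 0 1;0 0 0 0 0 0 1",
  "squeeze": 60
}}

```text
clock: 11.7
eef_pos: [540.8, -228.7, 143.5]
tcp_rot: [-1.735, -0.003, -1.597]
contact_force: [-2.2, -1.3, -3.8]
opening: 0.119
```

```bash
python3 arc.py 0.76 0.5 12; python3 -c "
from h import *
cv2.imwrite('pics/s1.png',r.grab_frame('side'))"
```

```text
th est 0.30701198448167144 radius 169.9866089728083 (171) pos [ 540.8269992  -228.71586461  143.45271693] [-1.73507416 -0.00252822 -1.59721857] F [-2.19877484 -1.27383189 -3.84473918] 0.11894082270466404 11.7
-0.00 -0.58 0.23 -1.03 0.46 0.23 1.00;
-0.00 -0.58 0.24 -1.03 -0.00 0.00 1.00;
0.00 -0.57 0.25 -1.03 -0.00 0.00 1.00;
0.00 -0.57 0.27 -1.03 0.00 0.00 1.00;
-0.00 -0.56 0.28 -1.03 -0.00 0.00 1.00;
0.00 -0.55 0.29 -1.03 0.00 0.00 1.00;
0.00 -0.55 0.30 -1.03 -0.00 0.00 1.00;
-0.00 -0.54 0.31 -1.03 -0.00 0.00 1.00;
-0.00 -0.53 0.32 -1.03 -0.00 -0.00 1.00;
0.00 -0.53 0.33 -1.03 0.00 0.00 1.00;
-0.00 -0.52 0.34 -1.03 0.00 0.00 1.00;
0.00 -0.51 0.35 -1.03 0.00 0.00 1.00
```

>>> {"method": "apply_moves", "body": {
  "plan": "0 -0.6 0.25 -1 0 0 1;0 -0.6 0.25 -1 0 0 1;0 -0.55 0.25 -1 0 0 1;0 -0.55 0.25 -1 0 0 1;0 -0.55 0.3 -1 0 0 1;0 -0.55 0.3 -1 0 0 1;0 -0.55 0.3 -1 0 0 1;0 -0.55 0.3 -1 0 0 1;0 -0.55 0.3 -1 0 0 1;0 -0.5 0.35 -1 0 0 1;0 -0.5 0.35 -1 0 0 1;0 -0.5 0.35 -1 0 0 1;0 0 0 0 0 0 1"
}}

```text
clock: 13.05
eef_pos: [579.8, -230.0, 190.3]
tcp_rot: [-1.969, 0.001, -1.599]
contact_force: [-3.1, 0.0, -0.6]
opening: 0.118
```

```bash
python3 arc.py 0.8 0.5 3
python3 - <<'E'
from h import *
t=r.grab_frame('top');d=r.grab_frame('side');w=r.grab_frame('wrist')
f=lambda im,x,y,ww,h,k:cv2.resize(im[y:y+h,x:x+ww],None,fx=k,fy=k,interpolation=cv2.INTER_CUBIC)
cv2.imwrite("pics/f1.png",np.vstack([np.hstack([f(d,330,170,150,110,3),f(t,380,130,110,110,3)]),f(w,0,0,640,220,780/640)]))
E
```

```text
th est 0.6790040463224026 radius 170.01771128766092 (171) pos [ 579.81074411 -229.99494355  190.30881402] [-1.96871343e+00  1.23319837e-03 -1.59899977e+00] F [-3.06937099  0.04681542 -0.57883738] 0.1175081155177602 13.05
0.00 -0.58 0.37 -0.04 0.39 0.09 1.00;
-0.00 -0.56 0.39 -0.04 -0.00 -0.00 1.00;
0.00 -0.55 0.41 -0.04 -0.00 -0.00 1.00
```

View pics/f1.png

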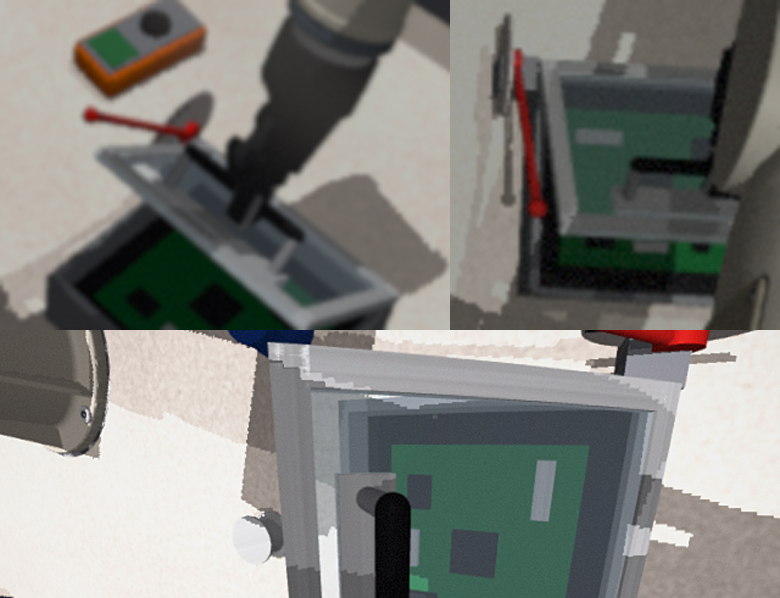

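Run:
```python
from h import *
w=-.037;R=Ro.from_euler("z",w).as_matrix();H=np.array([687,-224,70.])
def P(th,l): return Ro.from_rotvec([0,th,0]).apply(l)@R.T+H
tc=crop(564-450,236,380,130,3);sc=crop(98,151,330,170,3);tt=crop(538-450,210,380,130,3);st=crop(90,115,330,170,3)
for th in(.6,.65,.7,.75,.8,.85):
    c=P(th,[-200,110,4]);k=P(th,[-200,131,0])
    print(th,"corner",(proj("top",c)[0]-tc).round(1),(proj("side",c)[0]-sc).round(1),"rod",(proj("top",k)[0]-tt).round(1),(proj("side",k)[0]-st).round(1))
for nm,a,b in(("corner",tc,sc),("tip",tt,st)):
    q=least_squares(lambda X:np.r_[proj("top",X)[0]-a,proj("side",X)[0]-b],[560,-100,200]);v=(q.x-H)@R;print(nm,q.x,v,q.fun.round(1),"ang",np.arctan2(v[2],-v[0]),np.hypot(v[0],v[2]))
```

```text
0.6 corner [-2.7  3.2] [-4.7  6.5] rod [-3.3 12.3] [-8.7 14.7]
0.65 corner [-1.9  0.4] [-2.7  3.2] rod [-2.6  9.6] [-6.8 11.4]
0.7 corner [-1.2 -2.6] [-0.7 -0.2] rod [-2.   6.7] [-4.9  8.1]
0.75 corner [-0.4 -5.7] [ 1.5 -3.5] rod [-1.3  3.7] [-2.8  4.8]
0.8 corner [ 0.3 -9.1] [ 3.8 -6.9] rod [-0.6  0.4] [-0.6  1.4]
0.85 corner [  1.  -12.6] [  6.1 -10.2] rod [ 0.1 -3.1] [ 1.7 -1.9]
corner [ 536.28112699 -111.48719635  207.37094277] [-154.77774166  106.86047143  137.37094277] [ 0.6 -0.7 -0.9  0.2] ang 0.7258865330038659 206.94667243004943
tip [553.27600837 -88.51069893 218.83416462] [-138.64442839  130.44991038  148.83416462] [ 0.1 -0.1 -0.1  0. ] ang 0.8208285305841472 203.40571791853057
```

>>> {"method": "apply_moves", "body": {
  "plan": "0 -0.45 0.3 0 0 0 1;0 -0.45 0.3 0 0 0 1;0 -0.45 0.3 0 0 0 1;0 -0.4 0.35 0 0 0 1;0 0 0 0 0 0 1;0 0 0 0 0 0 1"
}}

```text
clock: 13.8
eef_pos: [598.1, -230.6, 201.8]
tcp_rot: [-1.968, 0.002, -1.599]
contact_force: [-4.9, -1.5, -0.5]
opening: 0.118
```

```bash
python3 arc.py 0.805 0.5 1
python3 - <<'E'
from h import *
t=r.grab_frame('top');d=r.grab_frame('side')
f=lambda im,x,y,ww,h,k:cv2.resize(im[y:y+h,x:x+ww],None,fx=k,fy=k,interpolation=cv2.INTER_CUBIC)
cv2.imwrite("pics/f2.png",np.hstack([f(d,345,185,80,100,5),f(t,385,135,75,100,5)]))
E
```

```text
th est 0.8060818854412534 radius 170.0223133067157 (171) pos [ 598.07281873 -230.59985639  201.81647825] [-1.96847074e+00  1.53912341e-03 -1.59941256e+00] F [-4.91933914 -1.4791859  -0.52465706] 0.11785522700016872 13.8
-0.00 0.01 -0.02 -0.28 0.37 0.06 1.00
```

View pics/f2.png

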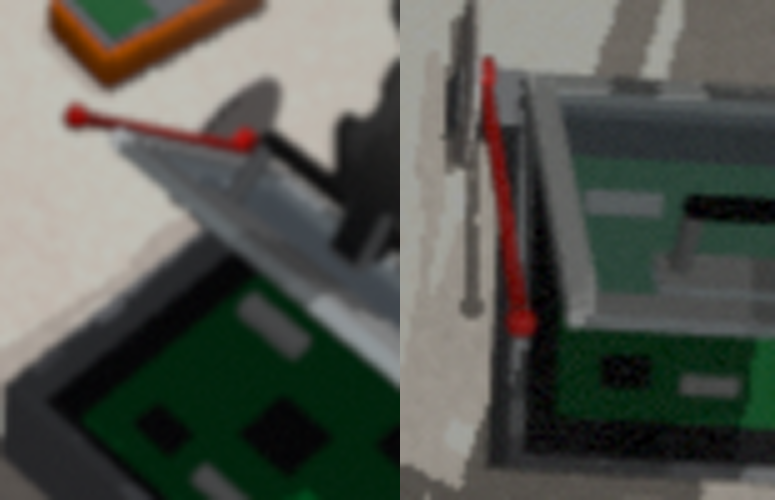

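Run:
```python
from h import *
w=-.037;R=Ro.from_euler("z",w).as_matrix();H=np.array([687,-224,70.])
P=lambda th,l: Ro.from_rotvec([0,th,0]).apply(l)@R.T+H
tc=crop(572-400,322,385,135,5);sc=crop(115,136,345,185,5);tt=crop(521-400,322,385,135,5);st=crop(76,117,345,185,5)
for nm,a,b,l in(("cover",tc,sc,[-200,110,4]),("rod",tt,st,[-200,131,0])):
    for n,o in(("top",a),("side",b)):
        q=least_squares(lambda x:proj(n,P(x[0],l))[0]-o,[.8]);print(nm,n,q.x,q.fun.round(1))
    q=least_squares(lambda x:np.r_[proj("top",P(x[0],l))[0]-a,proj("side",P(x[0],l))[0]-b],[.8]);print(nm,"both",q.x)
```

```text
cover top [0.80648476] [-0.9 -0.2]
cover side [0.82393837] [-0.4 -0.3]
cover both [0.81636352]
rod top [0.81581944] [-0.2 -0. ]
rod side [0.81968254] [0.2 0.1]
rod both [0.81802275]
```

>>> {"method": "apply_moves", "body": {
  "plan": "0 0 0 0 0 0 1;0 0 0 0 0 0 1;0 0 0 0 0 0 1;0 0 0 0 0 0 1;0 0 0 0 0 0 1"
}}

```text
clock: 14.4
eef_pos: [597.6, -230.6, 201.6]
tcp_rot: [-1.969, 0.002, -1.6]
contact_force: [-3.5, -0.5, -0.6]
opening: 0.116
```

```bash
python3 arc.py
python3 - <<'E'
from h import *
s=r.sense();print(abs(s["qvel"]).max())
a=cv2.imread("pics/top0.png")[:, :];b=r.grab_frame("top")
c=np.float32(b[200:222,262:286]);print("knob mark green px",(lambda m:np.argwhere(m).mean(0) if m.any() else None)(cv2.inRange(cv2.cvtColor(b[222:234,265:285],cv2.COLOR_BGR2HSV),(45,120,60),(75,255,255))))
g=b[200:224,262:286].max(2);print(g[8:24:2])
E
```

```text
th est 0.8030862697565108 radius 170.03676431754653 (171) pos [ 597.61628642 -230.57700766  201.58629474] [-1.96864796e+00  1.68740134e-03 -1.59962357e+00] F [-3.47679277 -0.54935737 -0.6183801 ] 0.11581166176639328 14.4
0.0017587799868037206
knob mark green px [ 4.8125 10.    ]
[[ 32  45  85 105 108 110 108  96 106 109 109 100  56  37  67 106 111 112
  111 111 106  52  37  35]
 [ 34  55 101 110 109 111 107  96 108 119 112 104  65  40  60 105 112 113
  112 112 112  66  34  32]
 [ 30  47 100 109 109 109 108  93 112 150 126 109  74  39  62 106 112 112
  111 113 108  58  36  36]
 [ 32  42  80 104 109 109 109  96 108 134 137 116  85  46  57 105 114 112
  111 110  91  50  33  31]
 [ 31  34  44  88 103 110 108  92 106 135 151 118  89  49  57 107 112 112
  110  88  44  32  36  32]
 [ 33  30  31  34  58  93 102  96 104 132 153 116  87  52  68 107 105  92
   66  41  35  37  31  32]
 [ 48  32  32  29  31  33  41  56  66  87 105 103 115  82  71  56  44  32
   37  33  36  30  31  35]
 [ 31  33  33  34  32  34  33  34  33  34  45 102 138  80  42  34  34  33
   35  37  54  40  34  36]]
```

```bash
python3 -c "
from rig import r
print(r.sign_off())"
```

```text
the job is handed in; nothing more can be done
None
```

I set the knob to the green zero mark with the cover shut. I then lifted the cover by its handle to the red rod's angle and handed the job in at about 14.4 s with the arm still holding it. No verdict was reported.

- **Knob:** it was turned back about 0.83 rad. The wrist view while gripping put the pointer within about 0.01 rad of the mark. A close look after release and the last top picture both showed it still there.
- **Cover:** the corner and rod-tip pixels in the top and side pictures gave 0.816 rad for the cover and 0.818 rad for the rod. The two pictures disagreed slightly on the cover: 0.806 from the top and 0.824 from the side.
- **Tool pose:** the arm's own position put the cover at about 0.80 rad, a little lower, but well inside the 0.07 rad limit.
- **Hold:** the handle is gripped at 60 N and the arm was still at the last check, with joint speeds under 0.002 rad/s.
- **First grip redone:** the arm rose about 7 mm while the fingers closed, so I opened them and gripped the handle again lower down before lifting.
- **Rod and other items:** the rod tip was within about 1 mm of its first position. I did not measure the jar, spool and meter again, but the arm came near none of them.

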